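# Sort the stripped computer parts

## Task

Sort the parts stripped from the test computers: the two circuit cards go into the white tray with the pink foam lining, side by side, the two fans into the blue tray and the copper heat sink into the yellow tray, everything lying flat on its tray's floor and set down, not dropped. The green card lies on top of the blue one: lift it straight off before you move the blue one, without dragging the blue card along, and leave the screw jar and the screwdriver where they are.

Things in the scene. Friction and masses are not known exactly. Their poses are not given: they have to be found in the camera images.
- card_green_c (a point): expansion card: green board 85 (x) x 55 (y) x 3 mm with a black finned heat sink 30 x 30 x 30 fixed on the middle of its upper face (33 high in all, about 0.11 kg). At the start it lies flat on and across the blue card. The point is the centre of the heat sink, 18 above the card's underside; x along the board's length, z up. Grip it by the heat sink, any two opposite sides.
- card_blue_c (a point): larger card: blue board 110 (x) x 65 (y) x 3 mm with a silver finned heat sink 30 x 30 x 30 on its upper face near one end (33 high, about 0.11 kg), flat on the bench. The point is the heat sink's centre, 18 above the card's underside; the board's centre is 35 from it along the card's +x (the length), z up. Grip it by the heat sink, any two opposite sides.
- fan_black_c (a point): black square fan with grey rotor, 40 x 40 x 28 mm high, about 0.05 kg, lying flat with its rotor axis upright. The point is its centre, 14 mm above its underside; x and y along its sides, z up.
- fan_white_c (a point): white square fan with black rotor, 40 x 40 x 28 mm high, about 0.05 kg, lying flat with its rotor axis upright. The point is its centre, 14 mm above its underside; x and y along its sides, z up.
- sink_c (a point): loose copper finned heat sink, 50 (x) x 40 (y) x 35 mm high, about 0.16 kg, standing on its base with the fins up. The point is its centre, 17.5 mm above its underside; fins run along x, z up.
- tray_pink: open shallow rectangular tray fixed to the bench, white with a pink foam floor, for cards; outside 142 (its x) x 164 (its y) x 15 mm high, inside 134 x 156, walls 4 thick, floor 4 above the bench. Origin: centre of its underside (bench level); z up. Both cards fit only with their lengths along its x, one in each half of its y.
- tray_blue: open shallow rectangular tray fixed to the bench, blue, for fans; outside 142 (its x) x 164 (its y) x 15 mm high, inside 134 x 156, walls 4 thick, floor 4 above the bench. Origin: centre of its underside (bench level); z up. The three trays are the same size.
- tray_yellow: open shallow rectangular tray fixed to the bench, yellow, for heat sinks; outside 142 (its x) x 164 (its y) x 15 mm high, inside 134 x 156, walls 4 thick, floor 4 above the bench. Origin: centre of its underside (bench level); z up. The three trays are the same size.
- jar_c (a point): closed glass jar with a steel cap, 40 diameter x 45 mm high, standing loose between two trays; the point is its centre. To be left alone.
- driver_grip (a point): red-handled screwdriver 150 mm long lying loose between two trays, along its x; the point lies on its handle. To be left alone.
Not all that is in view belongs to the job. There is more than one size of the part that bears card_green_c; the job needs the largest.

How it is judged:
On the way:
1. the green card is lifted clear (about 50 mm) while the blue card beneath has stayed within 12 mm of where it lay (height (world z) of card_green_c above 0.07 m and distance of card_blue_c from where it was at the start of the episode below 0.012 m), for 0.1 s.
At the end, for the whole second after the job is handed in: Both cards lie flat on the pink tray's floor, both fans flat on the blue tray's floor and the copper heat sink on its base on the yellow tray's floor (within about 2 mm of floor height and 3 degrees of level, so not on a wall or on one another), all at rest (x of card_green_c in the frame of tray_pink between -0.055 and 0.055 m and y of card_green_c in the frame of tray_pink between -0.06 and 0.06 m and z of card_green_c in the frame of tray_pink between 0.019 and 0.0242 m and angle between each of card_green_c, card_blue_c, fan_black_c, fan_white_c, sink_c's own z axis and vertical below 0.06 rad and linear speed of each of card_green, card_blue, fan_black, fan_white, sink below 0.02 m/s and x of card_blue_c in the frame of tray_pink between -0.055 and 0.055 m and y of card_blue_c in the frame of tray_pink between -0.06 and 0.06 m and z of card_blue_c in the frame of tray_pink between 0.019 and 0.0242 m and x of fan_black_c in the frame of tray_blue between -0.05 and 0.05 m and y of fan_black_c in the frame of tray_blue between -0.06 and 0.06 m and z of fan_black_c in the frame of tray_blue between 0.015 and 0.0202 m and x of fan_white_c in the frame of tray_blue between -0.05 and 0.05 m and y of fan_white_c in the frame of tray_blue between -0.06 and 0.06 m and z of fan_white_c in the frame of tray_blue between 0.015 and 0.0202 m and x of sink_c in the frame of tray_yellow between -0.05 and 0.05 m and y of sink_c in the frame of tray_yellow between -0.065 and 0.065 m and z of sink_c in the frame of tray_yellow between 0.0185 and 0.0237 m); the robot touches nothing.
It fails at once if the screw jar or the screwdriver is moved more than 25 mm (distance of any of jar_c, driver_grip from where it was at the start of the episode above 0.025 m).
It fails at once if a part is dropped (moves faster than 0.8 m/s within 50 mm of the bench: a fall of more than about 30 mm) ((linear speed of card_green above 0.8 m/s and height (world z) of card_green_c below 0.05 m) or (linear speed of card_blue above 0.8 m/s and height (world z) of card_blue_c below 0.05 m) or (linear speed of fan_black above 0.8 m/s and height (world z) of fan_black_c below 0.05 m) or (linear speed of fan_white above 0.8 m/s and height (world z) of fan_white_c below 0.05 m) or (linear speed of sink above 0.8 m/s and height (world z) of sink_c below 0.05 m)).
It also fails if it takes over 128 s, if anything falls off the work surface, if the arm or the gripper's body presses on something with over 40 N, if the wrist force passes 120 N, or if a joint passes its speed limit or range.

## Robot

A 6-joint arm with a two-finger parallel gripper is mounted at the origin on the work surface. World frame = base frame: x ahead of the robot, y to its left, z up, the work surface at z = 0. Lengths are in m, angles in rad, forces in N, time in s.
With the tool pointing down it reaches from about 0.325 to 0.775 m from the base axis. Payload 5.5 kg.
Tool frame: the origin (TCP) lies on the centre line of the jaws, within the pads' length; the fingertips stand 25 mm ahead of it and the grasp point (between the pads) lies 6 mm ahead of it; z points along the fingers, y is the line along which they close (so a half turn about z gives the same grasp; the last joint's range is limited). The gripper opens to 85 mm and grips with 20 to 120 N. Pads are 22 mm wide; open, the fingers measure 114 mm over their backs; the gripper's body (76 mm by 85 mm) begins 54 mm behind the grasp point. The pads swing forward as they close: fully open they stand 13 mm farther back than shut.
Start: joints at [1.213, 0.091, 1.231, -0, 1.82, -0.057], TCP at [0.178, 0.573, 0.256] pointing down, gripper open.
Joint ranges: [-2.87, 2.87], [-0.86, 2.18], [0.17, 2.46], [-1.51, 4.65], [0.06, 2.69], [-2.65, 2.65]. Speed limits (rad/s): [2.57, 2.57, 3.01, 3.14, 3.14, 3.14].

## Interface

Orientations are given as [roll, pitch, yaw] about the fixed x, y, z axes, in that order (R = Rz(yaw) Ry(pitch) Rx(roll)).
In Python, from rig import r, optics gives the robot as it stands.
- The arm moves only by the tool arm_command, never from a script. Its argument "rows" is a list of rows, each a list of 3 entries, a list of its own where there are three numbers: the shift along the tool's x, y, z in m, then the turn about the tool's z in degrees, then the closure, from 0 (fully open) to 1 (shut). A call has 1 to 10 rows; each row is the pose to reach, as a shift and turn from the pose commanded when the call began, along the tool's axes at that moment; what a row does not reach only later rows make up. A row lasts 1/10 s, in which the tool goes at most 50 mm and 8.59 degrees, less where a joint would pass 70% of its speed; a pose out of reach is approached as far as the arm can. A call with a gripper value outside its range is refused whole. The fingers move at their own pace and stop on an object; "force" is the grip in N (left out, the last holds). Time passes only in rows, so rows that repeat a pose let the fingers close. It gives the time, the measured TCP pose, the force, the opening and the grip force at its end, in the units of the state.
- r.sense(): the state, without advancing time (a new reading comes with each control period).
- optics.capture(name): name is "side" or "top"; returns a dict with "color" (420x560x3 uint8, blue, green, red), "intrinsics" (3x3 intrinsics, pixels), "R" (3x3) and "t" (3): a world point X has camera coordinates R X + t. Camera axes: x right, y down, z forward; pixel columns grow to the right and rows downward; lengths in m; the calibration is good to about 2 mm. A picture is of the moment at which its call begins. There is no depth.
- r.close_job(): hands the job in; it is judged then, once.
The state is a dict: "time": time; "joints": joint angles; "joint_vel": joint speeds; "tau": joint torques, N m; "eef_pos": TCP position; "orientation": TCP orientation; "wrist_force": force on the tool from outside, world axes, zero at the start; "wrist_torque": the same for the moment, N m; "finger_gap": opening from 0.0 (shut) to 1.0 (fully open); "grip_force": force on a finger pad.
Only numpy, scipy, OpenCV 4.12 (cv2) and the standard library are available. Lean on these libraries where they do the work, as an engineer would, in place of code of your own. Each camera call takes 0.05 s, during which the arm holds its last target. There are 200 camera calls.

## Working session

There is one attempt and no reset: what is moved stays moved. The work goes in short steps, Python scripts to look and compute and a tool call to move; the robot and the scene stay as the last step left them, time stands still between calls to the robot, and variables do not carry over. Pictures are saved under pics/ and viewed, at most 14 in all, crops included, and the job is handed in when it is done.

Besides the shell and the picture viewer there is one more tool, called as a command line: name --argument value ..., lists and objects as JSON in quotes. arm_command: Moves the arm, as the interface text tells. Its arguments: {"type":"object","properties":{"rows":{"type":"array","items":{"type":"array"}},"force":{"type":"number"}},"required":["rows"]}

```bash
mkdir -p pics; ls
python3 - <<'E'
from rig import r, optics
import cv2, pickle
d={}
for n in("top","side"):
    c=optics.capture(n); d[n]=c; cv2.imwrite(f"pics/{n}0.png",cv2.resize(c["color"],(800,600),interpolation=cv2.INTER_CUBIC)); print(n,c["intrinsics"],c["R"],c["t"])
pickle.dump(d,open("cap0.pkl","wb"))
print(r.sense())
E
```

```text
pics
top [[489.15336788   0.         275.36961691]
 [  0.         489.15336788 208.13114231]
 [  0.           0.           1.        ]] [[ 0.00435089 -0.99994676 -0.00935623]
 [-0.99838983 -0.00381455 -0.05659672]
 [ 0.05655802  0.00958741 -0.99835328]] [-0.01085738  0.43660037  1.35376746]
side [[469.19652828   0.         273.63708022]
 [  0.         469.19652828 213.35883113]
 [  0.           0.           1.        ]] [[ 0.99308914 -0.1173539   0.00142328]
 [-0.08583188 -0.73450304 -0.67315538]
 [ 0.08004281  0.66838114 -0.7394997 ]] [-0.46272951  0.0603641   1.00916313]
{'time': 0.1, 'joints': array([ 1.21328719e+00,  9.17962677e-02,  1.23179100e+00,  5.38116340e-06,
        1.81980960e+00, -5.66992830e-02]), 'joint_vel': array([-0.0009449 , -0.00127603, -0.00363707,  0.00033568, -0.00218253,
        0.00082375]), 'tau': array([ 1.33755879e-03, -4.60215247e+01, -4.19217253e+01, -1.39752519e-04,
        1.06268798e-02,  3.79207484e-05]), 'eef_pos': array([0.17769981, 0.57285428, 0.25524188]), 'orientation': array([-3.13979163e+00, -1.07452292e-04,  2.84078402e+00]), 'wrist_force': array([ 0.669292  ,  0.08000943, -0.18257018]), 'wrist_torque': array([ 0.03209907, -0.05858882,  0.00011427]), 'grip_force': 0.0, 'finger_gap': 1.0009059801190703}
```

View pics/top0.png

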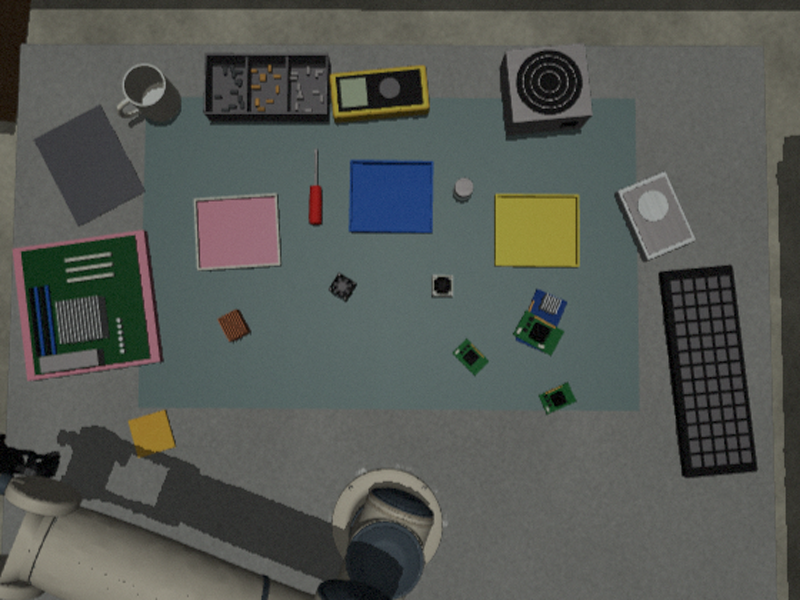

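View pics/side0.png

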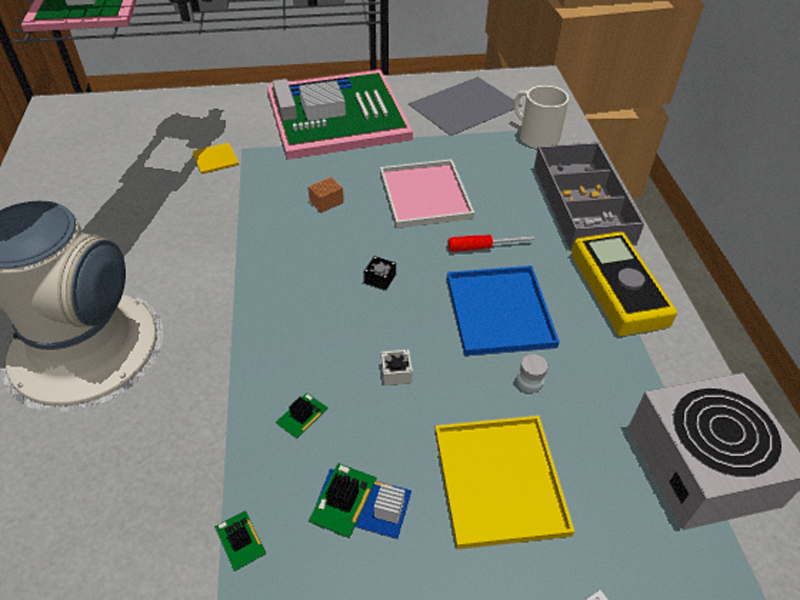

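The top view (800x600) shows: the stack (green sink ~540,330; blue sink ~550,302); the black fan (343,287) and white fan (442,286); the copper sink (234,325); the pink tray (237,232), blue tray (391,197) and yellow tray (537,230). The jar is at (463,188) and the driver at (316,203). I'll rectify close-ups of the parts.

```bash
cat > h.py <<'E'
import numpy as np, cv2
def ray(c,uv,z):
    K,R,t=c["intrinsics"],c["R"],c["t"]
    d=R.T@np.linalg.solve(K,[uv[0],uv[1],1]); o=-R.T@t
    return o+d*(z-o[2])/d[2]
def proj(c,X):
    p=c["intrinsics"]@(c["R"]@np.asarray(X,float)+c["t"]); return p[:2]/p[2]
def rect(c,ctr,z,w=.13,h=.1,s=3000):
    # metric tile: right=-y, up=+x
    W,H=int(w*s),int(h*s)
    src=np.float32([proj(c,(ctr[0]+a*h/2,ctr[1]+b*w/2,z)) for a,b in((1,1),(1,-1),(-1,-1),(-1,1))])
    M=cv2.getPerspectiveTransform(src,np.float32([(0,0),(W,0),(W,H),(0,H)]))
    im=cv2.warpPerspective(c["color"],M,(W,H),flags=cv2.INTER_CUBIC)
    for i in range(0,int(w*1000),10): cv2.line(im,(i*s//1000,0),(i*s//1000,4 if i%50 else 10),(0,255,255),1)
    for i in range(0,int(h*1000),10): cv2.line(im,(0,i*s//1000),(4 if i%50 else 10,i*s//1000),(0,255,255),1)
    return im
E
python3 - <<'E'
import pickle,numpy as np,cv2
from h import *
d=pickle.load(open("cap0.pkl","rb")); c=d["top"]
T={"gs":((540,328),.036),"bs":((549,302),.033),"fb":((343,287),.028),"fw":((442,286),.028),"cu":((234,325),.035),"pink":((237,232),.015),"blue":((391,197),.015),"yel":((537,230),.015),"jar":((463,188),.045)}
for n,(p,z) in T.items(): print(n,ray(c,np.array(p)*.7,z).round(3))
t=[]
for n,z in(("gs",.036),("fb",.028),("fw",.028),("cu",.035)):
    X=ray(c,np.array(T[n][0])*.7,z)[:2].round(2); print(n,"tile ctr",X); t.append(rect(c,X,z))
cv2.imwrite("pics/m.png",np.vstack([np.hstack(t[:2]),np.hstack(t[2:])]))
# tray outlines by colour
hsv=cv2.cvtColor(c["color"],cv2.COLOR_BGR2HSV)
for n,lo,hi in(("blue",(105,150,60),(125,255,255)),("yel",(22,150,80),(35,255,255)),("pink",(160,60,100),(179,255,255))):
    m=cv2.inRange(hsv,lo,hi); cs=cv2.findContours(m,0,2)[0]
    for q in sorted(cs,key=cv2.contourArea)[-2:]:
        if cv2.contourArea(q)<800: continue
        P=np.float32([ray(c,p[0]+0.0,.004 if n=="pink" else .015)[:2] for p in q]); print(n,cv2.minAreaRect(P*1000))
E
```

```text
gs [ 0.378 -0.29   0.036]
bs [ 0.428 -0.308  0.033]
fb [0.455 0.088 0.028]
fw [ 0.458 -0.103  0.028]
cu [0.381 0.297 0.035]
pink [0.564 0.299 0.015]
blue [ 0.634 -0.004  0.015]
yel [ 0.57  -0.29   0.015]
jar [ 0.646 -0.142  0.045]
gs tile ctr [ 0.38 -0.29]
fb tile ctr [0.46 0.09]
fw tile ctr [ 0.46 -0.1 ]
cu tile ctr [0.38 0.3 ]
blue ((636.86328125, -1.7214813232421875), (141.96533203125, 162.6271209716797), 0.07283450663089752)
yel ((846.3560180664062, 21.573135375976562), (88.48542785644531, 190.66036987304688), 5.606995105743408)
yel ((570.0140380859375, -287.376220703125), (161.5240936279297, 141.5940704345703), 89.39863586425781)
pink ((567.5247192382812, 301.71356201171875), (131.54103088378906, 153.14126586914062), 4.00395393371582)
pink ((420.93035888671875, 599.6941528320312), (263.8430480957031, 263.2160949707031), 8.492695808410645)
```

View pics/m.png

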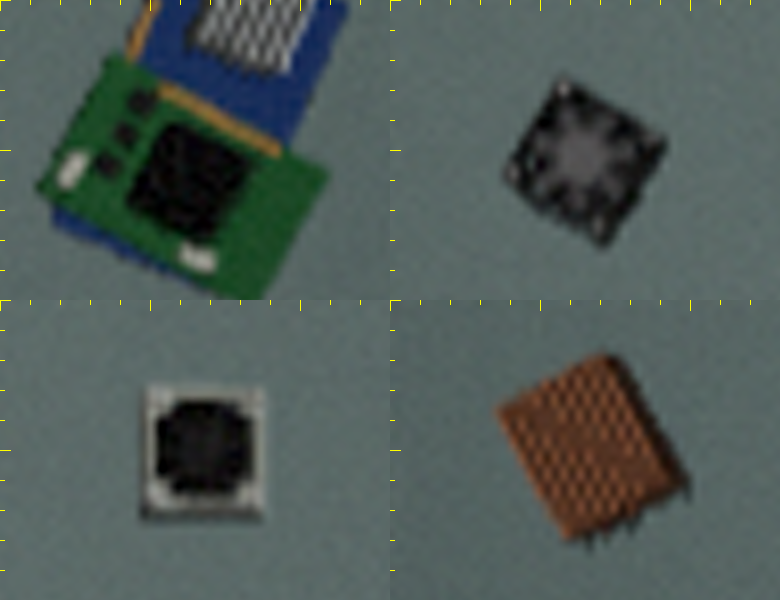

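The tiles give these poses. I take yaw as the direction of the length.

| Part | x | y | Yaw |
|---|---|---|---|
| Green sink | 0.371 | -0.292 | 61° |
| Black fan | 0.457 | 0.090 | -32° |
| White fan | 0.460 | -0.104 | 0° |
| Copper sink | 0.381 | 0.300 | 30° |

Next I'll work out the first moves.

```bash
cat > go.py <<'E'
# usage: go.py x y z yaw [x y z yaw ...] : shifts in the tool axes from each pose to the next
import sys,numpy as np
from rig import r
s=r.sense(); p=s["eef_pos"]; y=np.degrees(s["orientation"][2])
print("now",s["time"],p.round(4),round(y,1),"j6",s["joints"][5].round(2))
a=np.array(sys.argv[1:],float).reshape(-1,4)
for q in a:
    c,n=np.cos(np.radians(y)),np.sin(np.radians(y)); d=q[:3]-p
    t=(-(q[3]-y)+180)%360-180
    print((np.array([[c,n,0],[n,-c,0],[0,0,-1]])@d).round(4),"turn",round(t,1))
    p,y=q[:3],q[3]
E
python3 go.py .45 .15 .25 151 .371 -.292 .15 151 .371 -.292 .036 151
```

```text
now 0.1 [0.1777 0.5729 0.2552] 162.8 j6 -0.06
[-0.3854 -0.3232  0.0052] turn 11.8
[-0.1452 -0.4249  0.1   ] turn 0.0
[0.    0.    0.114] turn 0.0
```

arm_command --rows '[[[-0.385, -0.323, 0.005], 11.8, 0], [[-0.385, -0.323, 0.005], 11.8, 0], [[-0.385, -0.323, 0.005], 11.8, 0], [[-0.385, -0.323, 0.005], 11.8, 0], [[-0.385, -0.323, 0.005], 11.8, 0], [[-0.385, -0.323, 0.005], 11.8, 0], [[-0.385, -0.323, 0.005], 11.8, 0], [[-0.385, -0.323, 0.005], 11.8, 0], [[-0.385, -0.323, 0.005], 11.8, 0], [[-0.385, -0.323, 0.005], 11.8, 0]]' --force 50

```text
time: 1.1
eef_pos: [0.4489, 0.1507, 0.251]
orientation: [3.142, -0.0, 2.635]
wrist_force: [0.8, 1.1, -0.6]
finger_gap: 1.0
grip_force: 0.0
```

arm_command --rows '[[[-0.145, -0.425, 0.1], 0, 0], [[-0.145, -0.425, 0.1], 0, 0], [[-0.145, -0.425, 0.1], 0, 0], [[-0.145, -0.425, 0.1], 0, 0], [[-0.145, -0.425, 0.1], 0, 0], [[-0.145, -0.425, 0.1], 0, 0], [[-0.145, -0.425, 0.1], 0, 0], [[-0.145, -0.425, 0.1], 0, 0], [[-0.145, -0.425, 0.1], 0, 0], [[-0.145, -0.425, 0.1], 0, 0]]'

```text
time: 2.1
eef_pos: [0.3666, -0.2927, 0.149]
orientation: [-3.141, -0.003, 2.63]
wrist_force: [0.6, 0.8, -0.7]
finger_gap: 0.998
grip_force: 0.0
```

```bash
cat > look.py <<'E'
import sys,cv2,numpy as np
from rig import optics
from h import proj
# look.py name out x y z half : crop around world point, 
n,o=sys.argv[1:3]; X=list(map(float,sys.argv[3:6])); hw=int(sys.argv[6])
c=optics.capture(n); u,v=proj(c,X).astype(int); im=c["color"]
y0,x0=max(v-hw*3//4,0),max(u-hw,0); k=800//(2*hw)
cv2.imwrite("pics/"+o,cv2.resize(im[y0:v+hw*3//4,x0:u+hw],None,fx=k,fy=k,interpolation=2)); print("origin",x0,y0,"k",k)
E
python3 go.py .371 -.292 .06 151; python3 look.py side a1.png .37 -.29 .05 80
```

```text
now 2.1 [ 0.3666 -0.2927  0.149 ] 150.7 j6 -1.8
[-0.0035  0.0028  0.089 ] turn -0.3
origin 158 274 k 5
```

View pics/a1.png

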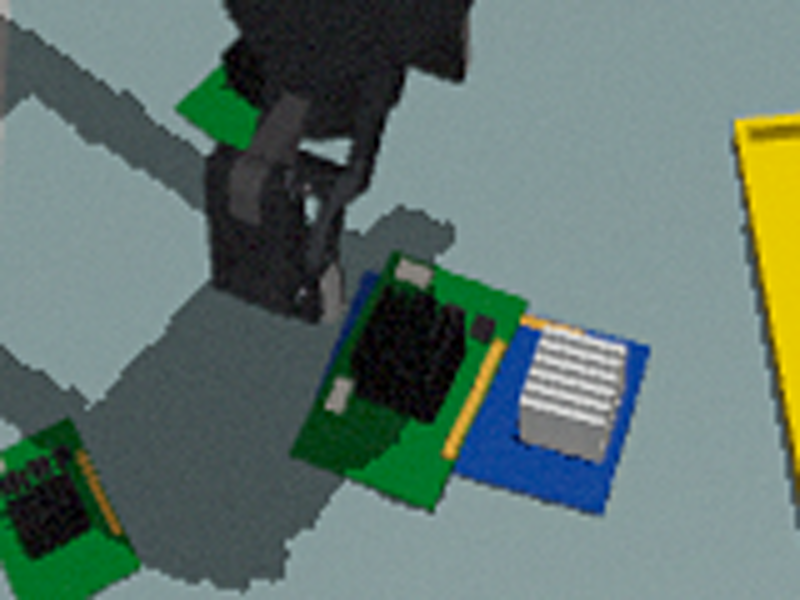

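The side crop shows the gripper back-left of the stack. The green board corners are at (398,250), (527,302), (435,512) and (292,455). The blue sink top is at about (577,375). I'll triangulate from this view as a check.

Run:
```python
import pickle,numpy as np
from h import *
c=pickle.load(open("cap0.pkl","rb"))["side"]
P=[ray(c,(158+u/5,274+v/5),.006)[:2] for u,v in((398,250),(527,302),(435,512),(292,455))]
print(np.round(P,4),np.mean(P,0)); d=(P[3]-P[0])+(P[2]-P[1]); print(np.degrees(np.arctan2(d[1],d[0])))
print("bsink",[ray(c,(158+u/5,274+v/5),.033)[:2].round(4) for u,v in((545,325),(628,345),(605,430),(520,405))])
t=pickle.load(open("cap0.pkl","rb"))["top"]
# green board corners from tile at z=.036
Q=[]
for u,v in((110,52),(330,175),(265,300),(37,187)):
    X=(.38-(v-150)/3000,-.29-(u-195)/3000,.036); Q.append(ray(t,proj(t,X),.006)[:2])
print(np.round(Q,4),np.mean(Q,0))
```

```text
[[ 0.3696 -0.2458]
 [ 0.4149 -0.2724]
 [ 0.3756 -0.347 ]
 [ 0.3277 -0.3209]] [ 0.37196736 -0.29653351]
-118.48976495567418
bsink [array([ 0.4192, -0.2961]), array([ 0.4471, -0.307 ]), array([ 0.4352, -0.3369]), array([ 0.4075, -0.3246])]
[[ 0.4139 -0.267 ]
 [ 0.3719 -0.342 ]
 [ 0.3293 -0.3199]
 [ 0.3679 -0.2421]] [ 0.37074897 -0.29275797]
```

```bash
python3 go.py .371 -.294 .06 151.3 .371 -.294 .037 151.3
```

```text
now 2.15 [ 0.3671 -0.292   0.1492] 150.7 j6 -1.8
[-0.0044  0.0002  0.0892] turn -0.6
[0.    0.    0.023] turn 0.0
```

arm_command --rows '[[[-0.004, 0, 0.089], -0.5, 0], [[-0.004, 0, 0.089], -0.5, 0], [[-0.004, 0, 0.089], -0.5, 0], [[-0.004, 0, 0.089], -0.5, 0], [[-0.004, 0, 0.089], -0.5, 0], [[-0.004, 0, 0.089], -0.5, 0]]'

```text
time: 2.75
eef_pos: [0.3738, -0.2919, 0.0653]
orientation: [-3.141, 0.005, 2.644]
wrist_force: [-0.7, -0.3, -0.6]
finger_gap: 1.001
grip_force: 0.0
```

```bash
python3 go.py .371 -.294 .037 151.3
```

```text
now 2.75 [ 0.3738 -0.2919  0.0653] 151.5 j6 -1.81
[ 0.0014 -0.0031  0.0283] turn 0.2
```

arm_command --rows '[[[0.001, -0.003, 0.012], 0.2, 0], [[0.001, -0.003, 0.023], 0.2, 0], [[0.001, -0.003, 0.023], 0.2, 0], [[0.001, -0.003, 0.023], 0.2, 0], [[0.001, -0.003, 0.023], 0.2, 0], [[0.001, -0.003, 0.023], 0.2, 0]]'

```text
time: 3.35
eef_pos: [0.3703, -0.2936, 0.0397]
orientation: [-3.141, 0.001, 2.64]
wrist_force: [0.6, -0.1, -0.4]
finger_gap: 1.002
grip_force: 0.0
```

Now close and let it settle.

arm_command --rows '[[[0, 0, 0.001], 0, 0.3], [[0, 0, 0.001], 0, 0.5], [[0, 0, 0.001], 0, 0.6], [[0, 0, 0.001], 0, 0.7], [[0, 0, 0.001], 0, 0.8], [[0, 0, 0.001], 0, 1], [[0, 0, 0.001], 0, 1], [[0, 0, 0.001], 0, 1], [[0, 0, 0.001], 0, 1], [[0, 0, 0.001], 0, 1]]' --force 50

```text
time: 4.35
eef_pos: [0.3703, -0.2935, 0.0386]
orientation: [-3.141, 0.001, 2.64]
wrist_force: [0.1, 0.1, 2.4]
finger_gap: 0.34
grip_force: 51.2
```

arm_command --rows '[[[0, 0, -0.01], 0, 1], [[0, 0, -0.02], 0, 1], [[0, 0, -0.04], 0, 1], [[0, 0, -0.06], 0, 1], [[0, 0, -0.08], 0, 1], [[0, 0, -0.1], 0, 1], [[0, 0, -0.12], 0, 1], [[0, 0, -0.12], 0, 1], [[0, 0, -0.12], 0, 1], [[0, 0, -0.12], 0, 1]]'

```text
time: 5.35
eef_pos: [0.3696, -0.293, 0.1569]
orientation: [3.141, -0.002, 2.64]
wrist_force: [0.2, 0.0, -1.1]
finger_gap: 0.343
grip_force: 50.8
```

```bash
python3 go.py .48 .0 .2 130 .565 .343 .12 94; python3 look.py side a2.png .39 -.29 .06 80
```

```text
now 5.35 [ 0.3696 -0.293   0.1569] 151.3 j6 -1.81
[ 0.0441  0.31   -0.0431] turn 21.3
[0.2081 0.2856 0.08  ] turn 36.0
origin 169 270 k 5
```

View pics/a2.png

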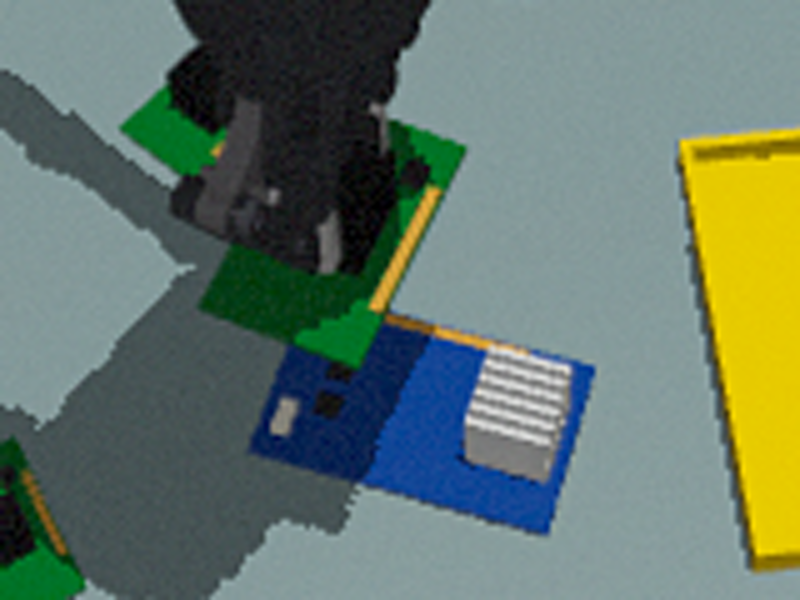

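The green card is held level and the blue one hasn't moved. Its corners are at (595,368), (548,533) and (250,452). Carrying the green card to the pink tray.

arm_command --rows '[[[0.044, 0.31, -0.043], 21.3, 1], [[0.044, 0.31, -0.043], 21.3, 1], [[0.044, 0.31, -0.043], 21.3, 1], [[0.044, 0.31, -0.043], 21.3, 1], [[0.044, 0.31, -0.043], 21.3, 1], [[0.044, 0.31, -0.043], 21.3, 1], [[0.044, 0.31, -0.043], 21.3, 1], [[0.044, 0.31, -0.043], 21.3, 1], [[0.044, 0.31, -0.043], 21.3, 1]]'

```text
time: 6.3
eef_pos: [0.4802, -0.0001, 0.2001]
orientation: [-3.14, -0.001, 2.27]
wrist_force: [-0.1, -0.8, -1.9]
finger_gap: 0.336
grip_force: 50.8
```

arm_command --rows '[[[0.208, 0.286, 0.08], 36, 1], [[0.208, 0.286, 0.08], 36, 1], [[0.208, 0.286, 0.08], 36, 1], [[0.208, 0.286, 0.08], 36, 1], [[0.208, 0.286, 0.08], 36, 1], [[0.208, 0.286, 0.08], 36, 1], [[0.208, 0.286, 0.08], 36, 1], [[0.208, 0.286, 0.08], 36, 1], [[0.208, 0.286, 0.08], 36, 1], [[0.208, 0.286, 0.08], 36, 1]]'

```text
time: 7.3
eef_pos: [0.5662, 0.3411, 0.1198]
orientation: [-3.139, 0.002, 1.639]
wrist_force: [-0.9, -0.4, -0.5]
finger_gap: 0.336
grip_force: 50.8
```

```bash
python3 go.py .5646 .3426 .07 94 .5646 .3426 .0395 94
python3 - <<'E'
import numpy as np,pickle
from h import *
c=pickle.load(open("cap0.pkl","rb"))["side"]
A,B,C=[ray(c,(169+u/5,270+v/5),.003)[:2] for u,v in((595,368),(548,533),(250,452))]
d=C-B; e=A-B; print(np.linalg.norm(d),np.linalg.norm(e),np.degrees([np.arctan2(d[1],d[0]),np.arctan2(e[1],e[0])]),(A+C)/2)
E
```

```text
now 7.3 [0.5662 0.3411 0.1198] 93.9 j6 0.42
[ 0.0016 -0.0015  0.0498] turn -0.1
[0.     0.     0.0305] turn 0.0
0.10862868286505248 0.06361720103866358 [157.66634352  67.38305343] [ 0.39482724 -0.30281838]
```

arm_command --rows '[[[0.002, -0.001, 0.03], 0, 1], [[0.002, -0.001, 0.05], 0, 1], [[0.002, -0.001, 0.05], 0, 1], [[0.002, -0.001, 0.05], 0, 1], [[0.002, -0.001, 0.05], 0, 1], [[0.002, -0.001, 0.05], 0, 1]]'

```text
time: 7.9
eef_pos: [0.566, 0.3445, 0.0736]
orientation: [3.139, -0.001, 1.639]
wrist_force: [-0.8, 0.3, -0.5]
finger_gap: 0.341
grip_force: 50.8
```

```bash
python3 go.py .5646 .3426 .0405 94; python3 look.py top a3.png .5646 .31 .02 66
```

```text
now 7.9 [0.566  0.3445 0.0736] 93.9 j6 0.43
[-0.0018 -0.0015  0.0331] turn -0.1
origin 95 112 k 6
```

View pics/a3.png

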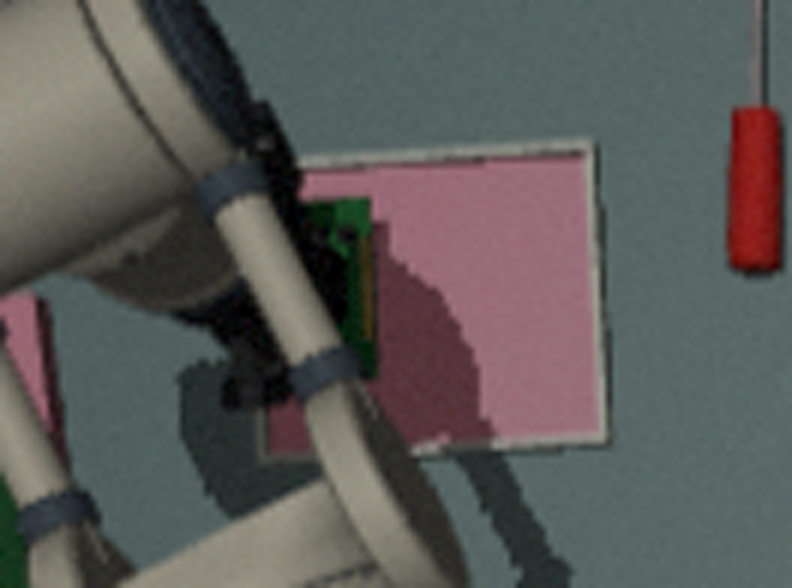

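The green card's right edge (373,200–375,378) is parallel to the tray wall and well inside it. Lowering.

arm_command --rows '[[[0, -0.001, 0.012], 0, 1], [[0, -0.001, 0.022], 0, 1], [[0, -0.001, 0.027], 0, 1], [[0, -0.001, 0.029], 0, 1], [[0, -0.001, 0.029], 0, 1], [[0, -0.001, 0.029], 0, 1], [[0, -0.001, 0.029], 0, 1]]'

```text
time: 8.65
eef_pos: [0.5643, 0.3447, 0.0429]
orientation: [3.141, -0.0, 1.64]
wrist_force: [-0.8, 0.8, -0.9]
finger_gap: 0.337
grip_force: 50.8
```

arm_command --rows '[[[-0.002, 0, 0.001], 0, 1], [[-0.002, 0, 0.002], 0, 1], [[-0.002, 0, 0.003], 0, 1], [[-0.002, 0, 0.003], 0, 1], [[-0.002, 0, 0.003], 0, 1]]'

```text
time: 9.15
eef_pos: [0.5643, 0.3425, 0.0396]
orientation: [3.141, -0.0, 1.64]
wrist_force: [1.1, -0.8, 1.6]
finger_gap: 0.341
grip_force: 51.1
```

Contact is about 2 N. Release and rise.

arm_command --rows '[[[0, 0, 0], 0, 0.5], [[0, 0, 0], 0, 0.4], [[0, 0, 0], 0, 0.3], [[0, 0, 0], 0, 0.2], [[0, 0, 0], 0, 0.2], [[0, 0, -0.03], 0, 0.2], [[0, 0, -0.07], 0, 0], [[0, 0, -0.12], 0, 0], [[0, 0, -0.16], 0, 0], [[0, 0, -0.16], 0, 0]]'

```text
time: 10.15
eef_pos: [0.5662, 0.3437, 0.2087]
orientation: [3.129, -0.006, 1.64]
wrist_force: [0.4, 1.1, 0.8]
finger_gap: 1.0
grip_force: 0.0
```

```bash
python3 go.py .48 0 .2 130 .427 -.3155 .12 157.7 .427 -.3155 .035 157.7
```

```text
now 10.15 [0.5662 0.3437 0.2087] 94.0 j6 0.42
[-0.3369 -0.1098  0.0087] turn -36.0
[-0.2076 -0.2434  0.08  ] turn -27.7
[0.    0.    0.085] turn 0.0
```

arm_command --rows '[[[-0.337, -0.11, 0.005], -36, 0], [[-0.337, -0.11, 0.005], -36, 0], [[-0.337, -0.11, 0.005], -36, 0], [[-0.337, -0.11, 0.005], -36, 0], [[-0.337, -0.11, 0.005], -36, 0], [[-0.337, -0.11, 0.005], -36, 0], [[-0.337, -0.11, 0.005], -36, 0], [[-0.337, -0.11, 0.005], -36, 0], [[-0.337, -0.11, 0.005], -36, 0], [[-0.337, -0.11, 0.005], -36, 0]]'

```text
time: 11.15
eef_pos: [0.4779, -0.0005, 0.1941]
orientation: [3.141, -0.0, 2.269]
wrist_force: [0.6, 0.0, 0.1]
finger_gap: 0.995
grip_force: 0.0
```

arm_command --rows '[[[-0.208, -0.243, 0.08], -27.7, 0], [[-0.208, -0.243, 0.08], -27.7, 0], [[-0.208, -0.243, 0.08], -27.7, 0], [[-0.208, -0.243, 0.08], -27.7, 0], [[-0.208, -0.243, 0.08], -27.7, 0], [[-0.208, -0.243, 0.08], -27.7, 0], [[-0.208, -0.243, 0.08], -27.7, 0], [[-0.208, -0.243, 0.08], -27.7, 0], [[-0.208, -0.243, 0.08], -27.7, 0], [[-0.208, -0.243, 0.08], -27.7, 0]]'

```text
time: 12.15
eef_pos: [0.4263, -0.3152, 0.1145]
orientation: [3.141, 0.0, 2.754]
wrist_force: [0.7, 0.0, -0.6]
finger_gap: 0.996
grip_force: 0.0
```

```bash
python3 go.py .427 -.3155 .055 157.7 .427 -.3155 .036 157.7; python3 look.py side a4.png .40 -.29 .03 80
```

```text
now 12.15 [ 0.4263 -0.3152  0.1145] 157.8 j6 -1.88
[-0.0007  0.      0.0595] turn 0.1
[0.    0.    0.019] turn 0.0
origin 175 277 k 5
```

View pics/a4.png

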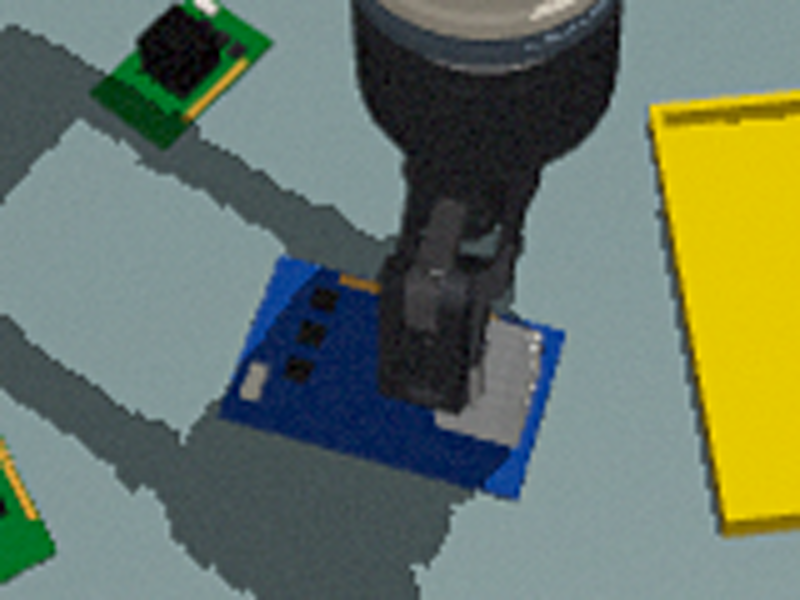

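The blue card is fully in view, with corners at (283,256), (563,330), (518,498) and (222,418). The gripper is aligned above its sink. A quick refinement from those corners:

Run:
```python
import numpy as np,pickle
from h import *
c=pickle.load(open("cap0.pkl","rb"))["side"]
P=np.array([ray(c,(175+u/5,277+v/5),.003)[:2] for u,v in((283,256),(563,330),(518,498),(222,418))])
d=P[0]-P[1]+P[3]-P[2]; d/=np.linalg.norm(d); m=P.mean(0); print(m,np.degrees(np.arctan2(d[1],d[0])),m-.035*d)
```

```text
[ 0.39514491 -0.30228675] 157.5138415093829 [ 0.42748393 -0.31567286]
```

arm_command --rows '[[[0, 0, 0.03], 0, 0], [[0, 0, 0.055], 0, 0], [[0, 0, 0.055], 0, 0], [[0, 0, 0.055], 0, 0], [[0, 0, 0.055], 0, 0]]'

```text
time: 12.7
eef_pos: [0.4262, -0.3168, 0.0615]
orientation: [-3.141, 0.003, 2.753]
wrist_force: [0.8, -0.4, -0.5]
finger_gap: 0.999
grip_force: 0.0
```

Confirmed. Descend and grip.

arm_command --rows '[[[-0.001, 0, 0.015], 0, 0], [[-0.001, 0, 0.024], 0, 0], [[-0.001, 0, 0.024], 0, 0], [[-0.001, 0, 0.024], 0, 0], [[-0.001, 0, 0.024], 0, 0.3], [[-0.001, 0, 0.024], 0, 0.5], [[-0.001, 0, 0.024], 0, 0.7], [[-0.001, 0, 0.024], 0, 1], [[-0.001, 0, 0.024], 0, 1], [[-0.001, 0, 0.024], 0, 1]]' --force 70

```text
time: 13.7
eef_pos: [0.4264, -0.3174, 0.036]
orientation: [-3.141, 0.001, 2.752]
wrist_force: [-0.8, -0.0, 3.4]
finger_gap: 0.333
grip_force: 69.2
```

arm_command --rows '[[[0, 0, 0], 0, 1], [[0, 0, 0], 0, 1], [[0, 0, 0], 0, 1], [[0, 0, 0], 0, 1]]'

```text
time: 14.1
eef_pos: [0.4264, -0.3174, 0.036]
orientation: [-3.141, 0.001, 2.752]
wrist_force: [-0.4, -0.2, 5.6]
finger_gap: 0.337
grip_force: 69.3
```

arm_command --rows '[[[0, 0, -0.01], 0, 1], [[0, 0, -0.03], 0, 1], [[0, 0, -0.06], 0, 1], [[0, 0, -0.09], 0, 1], [[0, 0, -0.12], 0, 1], [[0, 0, -0.15], 0, 1], [[0, 0, -0.16], 0, 1], [[0, 0, -0.16], 0, 1], [[0, 0, -0.16], 0, 1]]'

```text
time: 15.0
eef_pos: [0.4256, -0.3168, 0.1935]
orientation: [3.141, -0.002, 2.752]
wrist_force: [0.1, 0.0, -1.7]
finger_gap: 0.339
grip_force: 68.7
```

```bash
python3 go.py .50 0 .2 170 .6051 .2662 .13 184 .6051 .2662 .07 184
```

```text
now 15.0 [ 0.4256 -0.3168  0.1935] 157.7 j6 -1.88
[ 0.0516  0.3213 -0.0065] turn -12.3
[-0.0573  0.2804  0.07  ] turn -14.0
[0.   0.   0.06] turn 0.0
```

arm_command --rows '[[[0.052, 0.321, -0.007], -12.3, 1], [[0.052, 0.321, -0.007], -12.3, 1], [[0.052, 0.321, -0.007], -12.3, 1], [[0.052, 0.321, -0.007], -12.3, 1], [[0.052, 0.321, -0.007], -12.3, 1], [[0.052, 0.321, -0.007], -12.3, 1], [[0.052, 0.321, -0.007], -12.3, 1], [[0.052, 0.321, -0.007], -12.3, 1], [[0.052, 0.321, -0.007], -12.3, 1]]'

```text
time: 15.9
eef_pos: [0.4992, -0.0001, 0.2001]
orientation: [-3.141, -0.004, 2.968]
wrist_force: [0.4, 0.0, -1.4]
finger_gap: 0.337
grip_force: 69.0
```

arm_command --rows '[[[-0.057, 0.28, 0.07], -14, 1], [[-0.057, 0.28, 0.07], -14, 1], [[-0.057, 0.28, 0.07], -14, 1], [[-0.057, 0.28, 0.07], -14, 1], [[-0.057, 0.28, 0.07], -14, 1], [[-0.057, 0.28, 0.07], -14, 1], [[-0.057, 0.28, 0.07], -14, 1], [[-0.057, 0.28, 0.07], -14, 1], [[-0.057, 0.28, 0.07], -14, 1], [[-0.057, 0.28, 0.07], -14, 1]]'

```text
time: 16.9
eef_pos: [0.6052, 0.2635, 0.1334]
orientation: [3.142, 0.001, -3.075]
wrist_force: [0.1, -0.5, -0.7]
finger_gap: 0.338
grip_force: 69.1
```

```bash
python3 go.py .6051 .2662 .07 184; python3 look.py side a5.png .57 .30 .04 50
```

```text
now 16.9 [0.6052 0.2635 0.1334] -176.2 j6 -1.28
[-0.0001  0.0027  0.0634] turn -0.2
origin 249 86 k 8
```

View pics/a5.png

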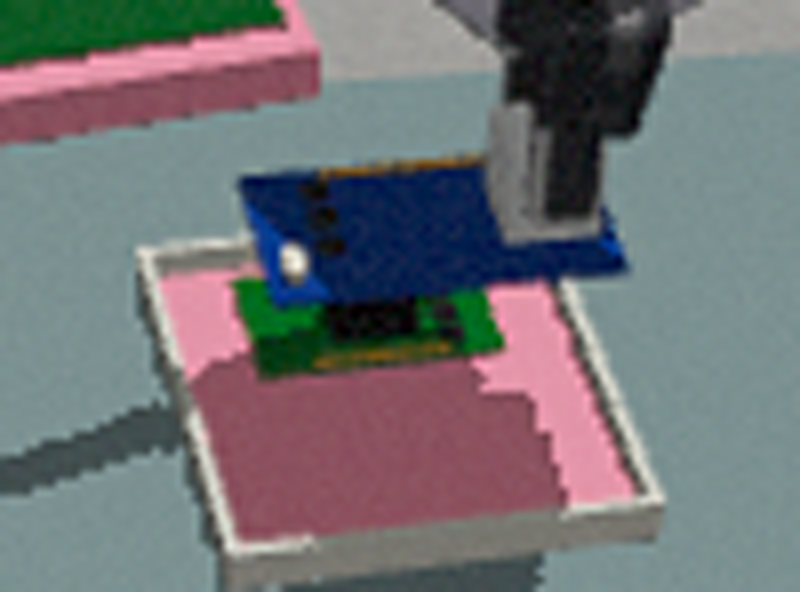

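Run:
```python
import numpy as np,pickle
from h import *
c=pickle.load(open("cap0.pkl","rb"))["side"]
a=np.radians(4)
def L(u,v,z):
    X=ray(c,(249+u/8,86+v/8),z)[:2]-[.5675,.3017]; return (np.array([[np.cos(a),np.sin(a)],[-np.sin(a),np.cos(a)]])@X).round(4)
print("tray FL,FR,BL",L(225,553,.015),L(663,502,.015),L(135,249,.015))
print("green front",L(262,378,.007),L(503,350,.007))
print("blue",L(240,178,.1),L(275,305,.1),L(627,270,.1))
```

```text
tray FL,FR,BL [-0.0743 -0.0876] [ 0.0674 -0.0891] [-0.0743  0.0737]
green front [-0.0434  0.0064] [0.0391 0.0063]
blue [-0.0553 -0.0111] [-0.0575 -0.0764] [ 0.0507 -0.0791]
```

Relative to the tray as this camera sees it, the green card's front edge is at y = +13 mm. The blue card will span about -4 to -71 mm in y and ±54 mm in x, so it fits. Lowering.

arm_command --rows '[[[0, 0.001, 0.03], -0.2, 1], [[0, 0.001, 0.06], -0.2, 1], [[0, 0.001, 0.06], -0.2, 1], [[0, 0.001, 0.075], -0.2, 1], [[0, 0.001, 0.082], -0.2, 1], [[0, 0.001, 0.086], -0.2, 1], [[0, 0.001, 0.086], -0.2, 1], [[0, 0.001, 0.086], -0.2, 1], [[0, 0.001, 0.086], -0.2, 1]]'

```text
time: 17.85
eef_pos: [0.6052, 0.2666, 0.0472]
orientation: [3.141, 0.001, -3.069]
wrist_force: [-0.1, 0.0, -1.2]
finger_gap: 0.338
grip_force: 69.1
```

arm_command --rows '[[[0, 0, 0.003], 0, 1], [[0, 0, 0.005], 0, 1], [[0, 0, 0.006], 0, 1], [[0, 0, 0.0065], 0, 1], [[0, 0, 0.0065], 0, 1], [[0, 0, 0.0065], 0, 1]]'

```text
time: 18.45
eef_pos: [0.6047, 0.2664, 0.04]
orientation: [3.142, 0.0, -3.069]
wrist_force: [-1.4, -0.7, 1.4]
finger_gap: 0.337
grip_force: 69.3
```

arm_command --rows '[[[0, 0, 0], 0, 0.55], [[0, 0, 0], 0, 0.5], [[0, 0, 0], 0, 0.5], [[0, 0, 0], 0, 0.5], [[0, 0, -0.01], 0, 0.5], [[0, 0, -0.03], 0, 0.5], [[0, 0, -0.07], 0, 0.5], [[0, 0, -0.12], 0, 0], [[0, 0, -0.16], 0, 0], [[0, 0, -0.16], 0, 0]]'

```text
time: 19.45
eef_pos: [0.607, 0.2672, 0.2102]
orientation: [3.137, 0.014, -3.069]
wrist_force: [-0.2, 0.4, 1.4]
finger_gap: 0.976
grip_force: 0.0
```

```bash
python3 go.py .381 .300 .12 210.3  .381 .300 .034 210.3
```

```text
now 19.45 [0.607  0.2672 0.2102] -175.8 j6 -1.28
[0.223  0.0491 0.0902] turn -26.1
[0.    0.    0.086] turn 0.0
```

arm_command --rows '[[[0.223, 0.049, 0.0], -26.1, 0], [[0.223, 0.049, 0.0], -26.1, 0], [[0.223, 0.049, 0.0], -26.1, 0], [[0.223, 0.049, 0.0], -26.1, 0], [[0.223, 0.049, 0.0], -26.1, 0], [[0.223, 0.049, 0.05], -26.1, 0], [[0.223, 0.049, 0.085], -26.1, 0], [[0.223, 0.049, 0.085], -26.1, 0], [[0.223, 0.049, 0.085], -26.1, 0], [[0.223, 0.049, 0.085], -26.1, 0]]'

```text
time: 20.45
eef_pos: [0.38, 0.2997, 0.1176]
orientation: [3.141, 0.004, -2.614]
wrist_force: [-0.1, -0.2, 0.9]
finger_gap: 0.999
grip_force: 0.0
```

```bash
python3 go.py .381 .300 .055 210.3 .381 .3 .032 210.3; python3 look.py side a6.png .48 .29 .03 80
```

```text
now 20.45 [0.38   0.2997 0.1176] -149.8 j6 -1.5
[-0.0011 -0.0002  0.0626] turn -0.1
[0.    0.    0.023] turn 0.0
origin 185 70 k 5
```

View pics/a6.png

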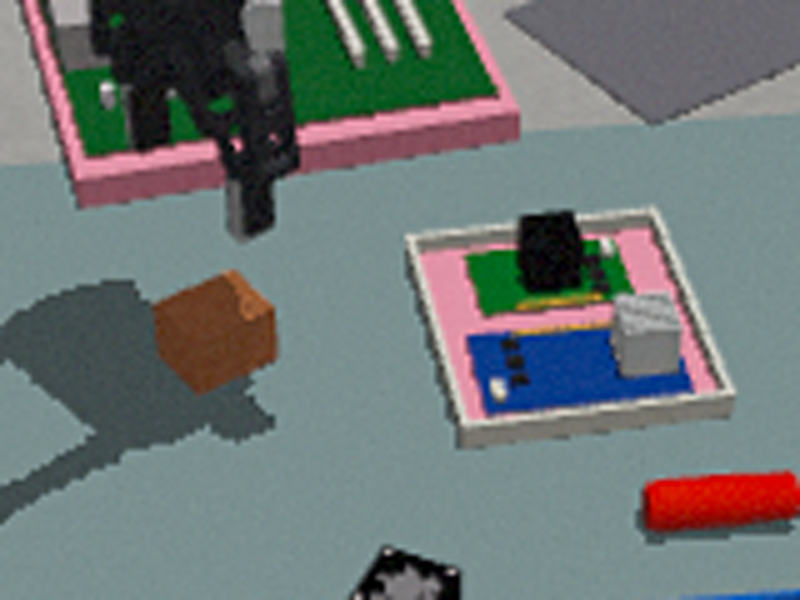

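Both cards lie flat and side by side in the pink tray, and the driver hasn't moved. The copper sink is at (215,330), under the gripper. Descend and grip.

arm_command --rows '[[[-0.001, 0, 0.03], 0, 0], [[-0.001, 0, 0.055], 0, 0], [[-0.001, 0, 0.065], 0, 0], [[-0.001, 0, 0.075], 0, 0], [[-0.001, 0, 0.084], 0, 0], [[-0.001, 0, 0.084], 0, 0], [[-0.001, 0, 0.084], 0, 0]]' --force 60

```text
time: 21.2
eef_pos: [0.38, 0.2998, 0.0315]
orientation: [3.142, 0.001, -2.613]
wrist_force: [1.0, -0.3, -0.2]
finger_gap: 1.0
grip_force: 0.0
```

arm_command --rows '[[[0, 0, 0.001], 0, 0.3], [[0, 0, 0.001], 0, 0.4], [[0, 0, 0.001], 0, 0.5], [[0, 0, 0.001], 0, 0.7], [[0, 0, 0.001], 0, 1], [[0, 0, 0.001], 0, 1], [[0, 0, 0.001], 0, 1], [[0, 0, 0.001], 0, 1]]'

```text
time: 22.0
eef_pos: [0.38, 0.2998, 0.0305]
orientation: [3.142, 0.001, -2.613]
wrist_force: [-0.1, 0.6, 5.5]
finger_gap: 0.453
grip_force: 62.1
```

arm_command --rows '[[[0, 0, -0.01], 0, 1], [[0, 0, -0.03], 0, 1], [[0, 0, -0.06], 0, 1], [[0, 0, -0.1], 0, 1], [[0, 0, -0.14], 0, 1], [[0, 0, -0.17], 0, 1], [[0, 0, -0.17], 0, 1], [[0, 0, -0.17], 0, 1]]'

```text
time: 22.8
eef_pos: [0.3795, 0.2995, 0.1996]
orientation: [-3.142, -0.0, -2.613]
wrist_force: [-0.5, 0.0, -2.7]
finger_gap: 0.46
grip_force: 61.5
```

```bash
python3 go.py .50 0 .2 190 .570 -.287 .13 180 .57 -.287 .0355 180
```

```text
now 22.8 [0.3795 0.2995 0.1996] -149.7 j6 -1.5
[ 0.0469 -0.3194 -0.0004] turn 20.3
[-0.0191 -0.2948  0.07  ] turn 10.0
[0.     0.     0.0945] turn 0.0
```

arm_command --rows '[[[0.047, -0.319, 0], 20.3, 1], [[0.047, -0.319, 0], 20.3, 1], [[0.047, -0.319, 0], 20.3, 1], [[0.047, -0.319, 0], 20.3, 1], [[0.047, -0.319, 0], 20.3, 1], [[0.047, -0.319, 0], 20.3, 1], [[0.047, -0.319, 0], 20.3, 1], [[0.047, -0.319, 0], 20.3, 1], [[0.047, -0.319, 0], 20.3, 1]]'

```text
time: 23.7
eef_pos: [0.4989, 0.0003, 0.1973]
orientation: [3.14, -0.004, -2.969]
wrist_force: [0.5, -0.1, -1.3]
finger_gap: 0.456
grip_force: 61.7
```

arm_command --rows '[[[-0.019, -0.295, 0.07], 10, 1], [[-0.019, -0.295, 0.07], 10, 1], [[-0.019, -0.295, 0.07], 10, 1], [[-0.019, -0.295, 0.07], 10, 1], [[-0.019, -0.295, 0.07], 10, 1], [[-0.019, -0.295, 0.07], 10, 1], [[-0.019, -0.295, 0.07], 10, 1], [[-0.019, -0.295, 0.07], 10, 1], [[-0.019, -0.295, 0.07], 10, 1], [[-0.019, -0.295, 0.07], 10, 1]]'

```text
time: 24.7
eef_pos: [0.57, -0.285, 0.1307]
orientation: [-3.141, 0.001, -3.14]
wrist_force: [-0.2, 0.3, -1.2]
finger_gap: 0.46
grip_force: 61.9
```

arm_command --rows '[[[0, 0, 0.03], 0, 1], [[0, 0, 0.06], 0, 1], [[0, 0, 0.075], 0, 1], [[0, 0, 0.085], 0, 1], [[0, 0, 0.09], 0, 1], [[0, 0, 0.09], 0, 1], [[0, 0, 0.09], 0, 1], [[0, 0, 0.09], 0, 1]]'

```text
time: 25.5
eef_pos: [0.5702, -0.2874, 0.0414]
orientation: [-3.14, 0.002, 3.141]
wrist_force: [0.4, -1.3, -2.4]
finger_gap: 0.461
grip_force: 61.9
```

arm_command --rows '[[[0, 0, 0.003], 0, 1], [[0, 0, 0.005], 0, 1], [[0, 0, 0.006], 0, 1], [[0, 0, 0.006], 0, 1], [[0, 0, 0.006], 0, 1]]'

```text
time: 26.0
eef_pos: [0.5697, -0.2871, 0.0345]
orientation: [-3.141, 0.0, 3.141]
wrist_force: [-1.8, 0.6, 3.1]
finger_gap: 0.461
grip_force: 62.5
```

arm_command --rows '[[[0, 0, 0], 0, 0.4], [[0, 0, 0], 0, 0.3], [[0, 0, 0], 0, 0.2], [[0, 0, 0], 0, 0.2], [[0, 0, -0.02], 0, 0.2], [[0, 0, -0.06], 0, 0.2], [[0, 0, -0.1], 0, 0], [[0, 0, -0.14], 0, 0], [[0, 0, -0.14], 0, 0], [[0, 0, -0.14], 0, 0]]'

```text
time: 27.0
eef_pos: [0.5702, -0.2873, 0.1755]
orientation: [-3.14, 0.003, 3.141]
wrist_force: [0.5, 0.9, -1.8]
finger_gap: 1.002
grip_force: 0.0
```

```bash
python3 go.py .460 -.104 .12 90 .46 -.104 .03 90
```

```text
now 27.0 [ 0.5702 -0.2873  0.1755] 180.0 j6 -2.09
[0.1103 0.1832 0.0555] turn 90.0
[0.   0.   0.09] turn 0.0
```

arm_command --rows '[[[0.11, 0.183, 0], 80, 0], [[0.11, 0.183, 0], 80, 0], [[0.11, 0.183, 0], 80, 0], [[0.11, 0.183, 0], 80, 0], [[0.11, 0.183, 0], 80, 0], [[0.11, 0.183, 0], 80, 0], [[0.11, 0.183, 0], 80, 0], [[0.11, 0.183, 0], 80, 0], [[0.11, 0.183, 0], 80, 0], [[0.11, 0.183, 0], 80, 0]]'

```text
time: 28.0
eef_pos: [0.4589, -0.1036, 0.1716]
orientation: [-3.138, -0.002, 1.74]
wrist_force: [0.2, 0.6, -0.2]
finger_gap: 1.001
grip_force: 0.0
```

```bash
python3 go.py .46 -.104 .06 90 .46 -.104 .029 90; python3 look.py side a7.png .5 -.2 .03 100
```

```text
now 28.0 [ 0.4589 -0.1036  0.1716] 99.7 j6 -0.46
[-0.0006  0.001   0.1116] turn 9.7
[0.    0.    0.031] turn 0.0
origin 203 214 k 4
```

View pics/a7.png

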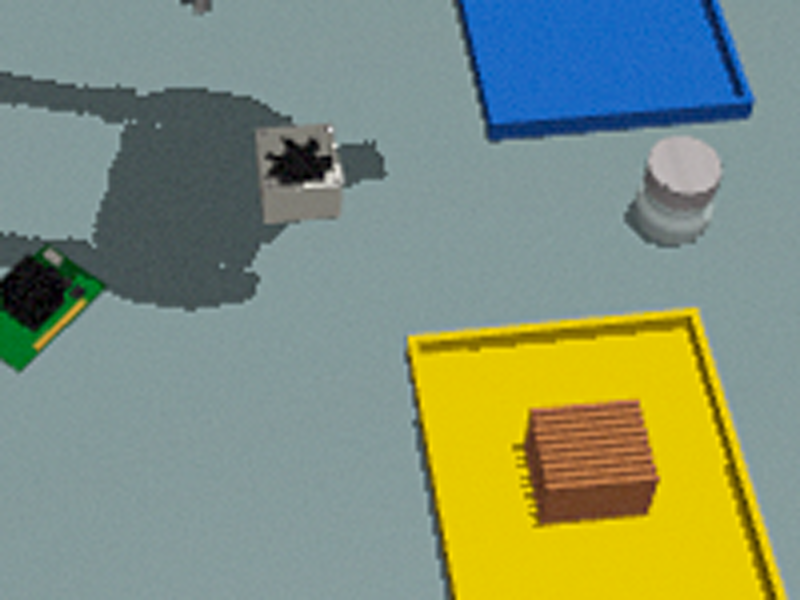

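The copper sink stands flat in the yellow tray at (593,460), and the jar hasn't moved. The white fan is at (297,160), square to the axes. Descend on it.

arm_command --rows '[[[0, 0.001, 0.05], 8, 0], [[0, 0.001, 0.09], 9.7, 0], [[0, 0.001, 0.11], 9.7, 0], [[0, 0.001, 0.11], 9.7, 0], [[0, 0.001, 0.12], 9.7, 0], [[0, 0.001, 0.13], 9.7, 0], [[0, 0.001, 0.14], 9.7, 0], [[0, 0.001, 0.142], 9.7, 0], [[0, 0.001, 0.142], 9.7, 0], [[0, 0.001, 0.142], 9.7, 0]]'

```text
time: 29.05
eef_pos: [0.461, -0.1038, 0.0323]
orientation: [3.141, 0.0, 1.575]
wrist_force: [0.2, 0.1, -0.7]
finger_gap: 1.0
grip_force: 0.0
```

arm_command --rows '[[[0, 0, 0.0], 0, 0.3], [[0, 0, 0.0], 0, 0.4], [[0, 0, 0.0], 0, 0.5], [[0, 0, 0.0], 0, 0.7], [[0, 0, 0.0], 0, 1], [[0, 0, 0.0], 0, 1], [[0, 0, 0.0], 0, 1], [[0, 0, 0.0], 0, 1]]' --force 40

```text
time: 29.85
eef_pos: [0.461, -0.1038, 0.0323]
orientation: [3.141, 0.0, 1.575]
wrist_force: [0.6, 0.5, 4.9]
finger_gap: 0.462
grip_force: 42.3
```

arm_command --rows '[[[0, 0, -0.02], 0, 1], [[0, 0, -0.06], 0, 1], [[0, 0, -0.09], 0, 1], [[0.02, 0.05, -0.09], 0, 1], [[0.04, 0.1, -0.09], 0, 1], [[0.065, 0.15, -0.09], 0, 1], [[0.065, 0.176, -0.09], 0, 1], [[0.065, 0.176, -0.09], 0, 1], [[0.065, 0.176, -0.09], 0, 1], [[0.065, 0.176, -0.09], 0, 1]]'

```text
time: 30.85
eef_pos: [0.6355, -0.0382, 0.1215]
orientation: [-3.14, 0.0, 1.575]
wrist_force: [0.2, -1.0, -0.2]
finger_gap: 0.46
grip_force: 41.7
```

arm_command --rows '[[[0, 0, 0.03], 0, 1], [[0, 0, 0.05], 0, 1], [[0, 0, 0.065], 0, 1], [[0, 0, 0.075], 0, 1], [[0, 0, 0.08], 0, 1], [[0, 0, 0.08], 0, 1], [[0, 0, 0.08], 0, 1], [[0, 0, 0.08], 0, 1]]'

```text
time: 31.65
eef_pos: [0.637, -0.0379, 0.0431]
orientation: [3.14, 0.0, 1.575]
wrist_force: [-0.1, -0.1, -0.5]
finger_gap: 0.457
grip_force: 41.8
```

arm_command --rows '[[[0, 0, 0.003], 0, 1], [[0, 0, 0.005], 0, 1], [[0, 0, 0.006], 0, 1], [[0, 0, 0.006], 0, 1], [[0, 0, 0.006], 0, 1]]'

```text
time: 32.15
eef_pos: [0.6365, -0.0379, 0.0363]
orientation: [3.141, 0.0, 1.575]
wrist_force: [-1.6, -0.2, 4.5]
finger_gap: 0.46
grip_force: 42.2
```

arm_command --rows '[[[0, 0, 0], 0, 0.4], [[0, 0, 0], 0, 0.35], [[0, 0, 0], 0, 0.3], [[0, 0, 0], 0, 0.3], [[0, 0, -0.02], 0, 0.3], [[0, 0, -0.06], 0, 0.2], [[0, 0, -0.1], 0, 0], [[0, 0, -0.12], 0, 0], [[0, 0, -0.12], 0, 0], [[0, 0, -0.12], 0, 0]]'

```text
time: 33.15
eef_pos: [0.6364, -0.0379, 0.1554]
orientation: [3.141, 0.0, 1.575]
wrist_force: [-0.3, 0.2, -0.8]
finger_gap: 1.001
grip_force: 0.0
```

```bash
python3 go.py .457 .09 .12 58 .457 .09 .032 58
```

```text
now 33.15 [ 0.6364 -0.0379  0.1554] 90.3 j6 -0.12
[ 0.1287 -0.1788  0.0354] turn 32.3
[0.    0.    0.088] turn 0.0
```

arm_command --rows '[[[0.129, -0.179, 0], 32.3, 0], [[0.129, -0.179, 0], 32.3, 0], [[0.129, -0.179, 0], 32.3, 0], [[0.129, -0.179, 0], 32.3, 0], [[0.129, -0.179, 0.035], 32.3, 0], [[0.129, -0.179, 0.035], 32.3, 0], [[0.129, -0.179, 0.035], 32.3, 0], [[0.129, -0.179, 0.035], 32.3, 0], [[0.129, -0.179, 0.035], 32.3, 0]]'

```text
time: 34.05
eef_pos: [0.4583, 0.0897, 0.1222]
orientation: [3.14, -0.001, 1.01]
wrist_force: [0.1, -0.1, 0.2]
finger_gap: 0.996
grip_force: 0.0
```

```bash
python3 go.py .457 .09 .032 58; python3 look.py side a8.png .54 .05 .03 100
```

```text
now 34.05 [0.4583 0.0897 0.1222] 57.9 j6 0.68
[-0.0004 -0.0013  0.0902] turn -0.1
origin 203 119 k 4
```

View pics/a8.png

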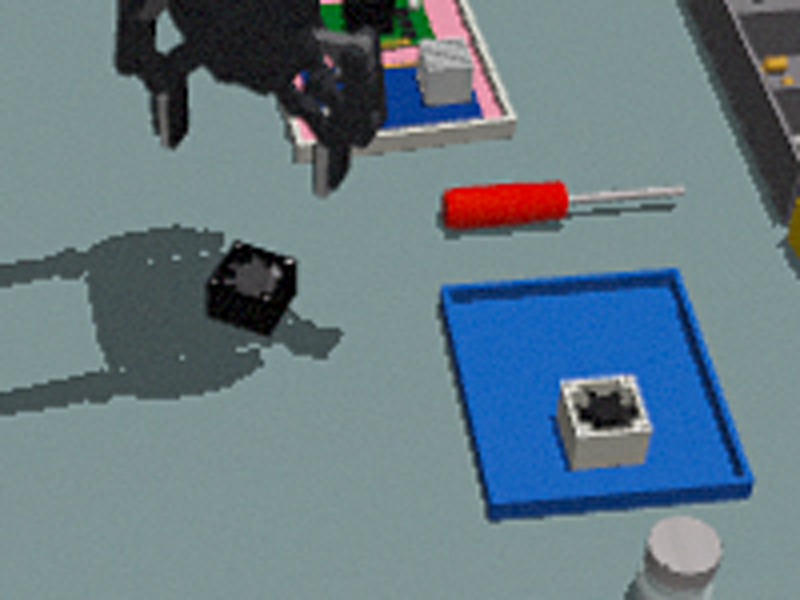

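The white fan is flat in the blue tray at (605,415), and the black fan is at (252,275) under the gripper. Descend and grip.

arm_command --rows '[[[0, -0.001, 0.03], 0, 0], [[0, -0.001, 0.055], 0, 0], [[0, -0.001, 0.07], 0, 0], [[0, -0.001, 0.08], 0, 0], [[0, -0.001, 0.088], 0, 0], [[0, -0.001, 0.088], 0, 0], [[0, -0.001, 0.088], 0, 0], [[0, -0.001, 0.088], 0, 0]]'

```text
time: 34.9
eef_pos: [0.4566, 0.0909, 0.0339]
orientation: [3.14, -0.001, 1.012]
wrist_force: [0.5, 0.3, -0.3]
finger_gap: 1.005
grip_force: 0.0
```

arm_command --rows '[[[0, 0, 0.0], 0, 0.3], [[0, 0, 0.0], 0, 0.4], [[0, 0, 0.0], 0, 0.5], [[0, 0, 0.0], 0, 0.7], [[0, 0, 0.0], 0, 1], [[0, 0, 0.0], 0, 1], [[0, 0, 0.0], 0, 1], [[0, 0, 0.0], 0, 1]]' --force 40

```text
time: 35.7
eef_pos: [0.4563, 0.0909, 0.0333]
orientation: [3.141, -0.001, 1.012]
wrist_force: [0.0, 0.4, 4.7]
finger_gap: 0.457
grip_force: 42.3
```

arm_command --rows '[[[0, 0, -0.02], 0, 1], [[0, 0, -0.05], 0, 1], [[0, 0, -0.09], 0, 1], [[0, 0, -0.1], 0, 1], [[0, 0, -0.1], 0, 1]]'

```text
time: 36.2
eef_pos: [0.4567, 0.0909, 0.1344]
orientation: [3.139, -0.002, 1.012]
wrist_force: [-0.4, 0.4, -1.2]
finger_gap: 0.456
grip_force: 41.8
```

```bash
python3 go.py .637 .034 .12 90.3
```

```text
now 36.2 [0.4567 0.0909 0.1344] 58.0 j6 0.68
[0.0474 0.183  0.0144] turn -32.3
```

arm_command --rows '[[[0.047, 0.183, 0], -32.3, 1], [[0.047, 0.183, 0], -32.3, 1], [[0.047, 0.183, 0], -32.3, 1], [[0.047, 0.183, 0], -32.3, 1], [[0.047, 0.183, 0], -32.3, 1], [[0.047, 0.183, 0], -32.3, 1], [[0.047, 0.183, 0.014], -32.3, 1], [[0.047, 0.183, 0.014], -32.3, 1], [[0.047, 0.183, 0.014], -32.3, 1]]'

```text
time: 37.1
eef_pos: [0.6348, 0.0341, 0.1182]
orientation: [-3.14, -0.0, 1.576]
wrist_force: [-0.5, -0.7, 0.1]
finger_gap: 0.457
grip_force: 41.7
```

arm_command --rows '[[[0, 0, 0.03], 0, 1], [[0, 0, 0.05], 0, 1], [[0, 0, 0.065], 0, 1], [[0, 0, 0.072], 0, 1], [[0, 0, 0.076], 0, 1], [[0, 0, 0.076], 0, 1], [[0, 0, 0.076], 0, 1], [[0, 0, 0.076], 0, 1]]'

```text
time: 37.9
eef_pos: [0.6366, 0.0336, 0.044]
orientation: [3.14, 0.0, 1.575]
wrist_force: [0.7, -0.5, -0.3]
finger_gap: 0.457
grip_force: 41.8
```

arm_command --rows '[[[0, 0, 0.003], 0, 1], [[0, 0, 0.005], 0, 1], [[0, 0, 0.006], 0, 1], [[0, 0, 0.006], 0, 1], [[0, 0, 0.006], 0, 1]]'

```text
time: 38.4
eef_pos: [0.6361, 0.0336, 0.0374]
orientation: [3.141, 0.0, 1.575]
wrist_force: [-2.5, -1.0, 3.6]
finger_gap: 0.458
grip_force: 42.2
```

Contact. Release, rise and back away to clear the view.

arm_command --rows '[[[0, 0, 0], 0, 0.4], [[0, 0, 0], 0, 0.35], [[0, 0, 0], 0, 0.3], [[0, 0, 0], 0, 0.3], [[0, 0, -0.02], 0, 0.3], [[0, 0, -0.06], 0, 0.2], [[0, 0, -0.1], 0, 0], [[0, 0, -0.15], 0, 0], [[0, 0, -0.2], 0, 0], [[0, 0, -0.2], 0, 0]]'

```text
time: 39.4
eef_pos: [0.6382, 0.0336, 0.2474]
orientation: [3.126, 0.0, 1.575]
wrist_force: [-0.1, -0.2, 1.2]
finger_gap: 0.997
grip_force: 0.0
```

arm_command --rows '[[[0, -0.2, 0], 0, 0], [[0, -0.2, 0], 0, 0], [[0, -0.2, 0], 0, 0], [[0, -0.2, 0], 0, 0], [[0, -0.2, 0], 0, 0], [[0, -0.2, 0], 0, 0], [[0, -0.2, 0], 0, 0], [[0, -0.2, 0], 0, 0]]'

```text
time: 40.2
eef_pos: [0.437, 0.0326, 0.2365]
orientation: [-3.141, 0.0, 1.575]
wrist_force: [-0.2, -0.1, -0.3]
finger_gap: 0.999
grip_force: 0.0
```

Run:
```python
from rig import optics
import cv2
c=optics.capture("side")["color"]; cv2.imwrite("pics/e.png",cv2.resize(c[100:400,150:550],(800,600),interpolation=2))
```

```text
(no output)
```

View pics/e.png

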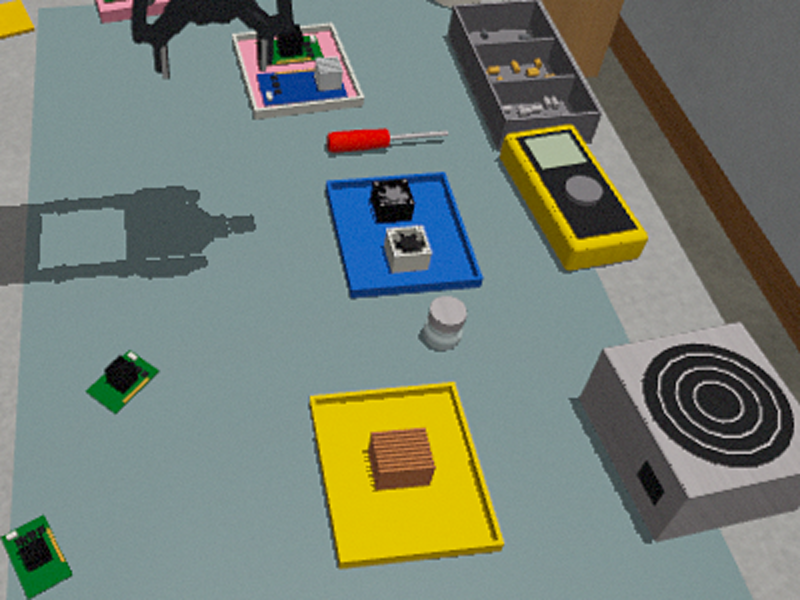

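The cards lie in the pink tray (~300,65), the fans in the blue tray (392,198 and 408,248) and the sink in the yellow tray (402,458). The jar and driver haven't moved. Handing in.

```bash
python3 -c "
from rig import r
print(r.close_job())"
```

```text
the job is handed in; nothing more can be done
None
```

The job is handed in, with no verdict returned: in the last picture both cards lie side by side in the pink tray, both fans in the blue tray and the copper sink in the yellow one, all flat, with the jar and screwdriver where they were.

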